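# Open the sample jar in its nest

## Robot

A 6-joint arm with a two-finger parallel gripper is mounted at the origin on the work surface. World frame = base frame: x ahead of the robot, y to its left, z up, the work surface at z = 0. Lengths are in m, angles in degrees, forces in N, time in s.
With the tool pointing down it reaches from about 0.4 to 0.825 m from the base axis. Payload 7 kg.
Tool frame: the origin (TCP) lies on the centre line of the jaws, within the pads' length; the fingertips stand 14 mm ahead of it and the grasp point (between the pads) lies 5 mm behind it; z points along the fingers, y is the line along which they close (so a half turn about z gives the same grasp; the last joint's range is limited). The gripper opens to 88 mm and grips with 3 to 60 N. Pads are 19 mm wide; open, the fingers measure 130 mm over their backs; the gripper's body (78 mm by 193 mm) begins 47 mm behind the grasp point.
Start: joints at [-49.727, 20.546, 0.682, 0, -70.136, -16.507], TCP at [0.272, -0.618, 0.241] pointing down, gripper open.
Joint ranges: [-176.03, 176.03], [-82.01, 121.73], [-58.28, 71.71], [-173.87, 95.51], [-174.79, -0.11], [-173.66, 173.66]. Speed limits (degrees/s): [136.94, 136.94, 172.46, 180, 180, 180].

## Interface

Orientations are given as [roll, pitch, yaw] about the fixed x, y, z axes, in that order (R = Rz(yaw) Ry(pitch) Rx(roll)).
In Python, from plant import r gives the robot as it stands.
- The arm moves only by the tool send_rows, never from a script. Its argument "steps" is a list of rows, each an object with "dp": the shift along the tool's x, y, z in mm, a list of three; "roll": the turn about the tool's z in rad; "jaw": the opening in per cent of the stroke, from 0 (shut) to 100 (fully open). In form: [{"dp": [tx, ty, tz], "roll": roll, "jaw": jaw}, ...]. A call has 1 to 5 rows; each row is the pose to reach, as a shift and turn from the pose commanded when the call began, along the tool's axes at that moment; what a row does not reach only later rows make up. A row lasts 1/8 s, in which the tool goes at most 62.5 mm and 10.7 degrees, less where a joint would pass 70% of its speed; a pose out of reach is approached as far as the arm can. A call with a gripper value outside its range is refused whole. The fingers move at their own pace and stop on an object; "newtons" is the grip in N (left out, the last holds). Time passes only in rows, so rows that repeat a pose let the fingers close. It gives the time, the measured TCP pose, the force, the opening and the grip force at its end, in the units of the state.
- r.get_state(): the state, without advancing time (a new reading comes with each control period).
- r.capture(name): name is "side" or "top"; returns a dict with "image" (420x560x3 uint8, blue, green, red), "K" (3x3 intrinsics, pixels), "rvec" (rotation vector, rad) and "tvec" (3), from world to camera coordinates, as OpenCV has them. Camera axes: x right, y down, z forward; pixel columns grow to the right and rows downward; lengths in m; the calibration is good to about 2 mm. A picture is of the moment at which its call begins. There is no depth.
- r.close_job(): hands the job in; it is judged then, once.
The state is a dict: "time_s": time; "joints": joint angles; "qd": joint speeds; "joint_torque": joint torques, N m; "tcp_pos": TCP position; "eef_rot": TCP orientation; "contact_force": force on the tool from outside, world axes, zero at the start; "moment": the same for the moment, N m; "gripper_width": finger opening in m; "gripper_force": force on a finger pad.
Only numpy, scipy, OpenCV 4.12 (cv2) and the standard library are available. Lean on these libraries where they do the work, as an engineer would, in place of code of your own. Each camera call takes 0.05 s, during which the arm holds its last target. There are 200 camera calls.

## Task

Carry the closed square jar to the jar nest and set it gently down into the pocket, so that the nest braces it. Then unscrew its tight cap, stop turning as soon as the threads let go, lift the cap straight up and finish holding it level, just above the mouth of the jar and clear of it by about 2 cm; do not put it down. Leave the jar standing fully down in the nest, keep it upright throughout, and leave the other things where they are.

Things in the scene. Friction and masses are not known exactly. Their poses are not given: they have to be found in the camera images.
- jar_center (a point): Square clear glass jar, O-rings inside, white cap. Body 62 x 62 mm, 60 mm tall, then a round neck; 98 mm tall with cap, 0.3 to 0.55 kg. Point: centre of the square body, 30 mm above its underside; z up, x and y square to its sides. Thin glass: breaks if fingers press it, or it is pressed on the nest, with over 45 N. Standing loose it turns along with the cap.
- cap_center (a point): White ribbed screw cap of the square jar: 60 mm across, 30 mm tall, underside 8 mm above the jar's shoulder. Point: its centre, half-way up, 83 mm above the jar's underside when closed; z up. Can be gripped from above across any diameter, and the closed jar carried by it. Tight: takes a few tenths of a N m to turn. While it is screwed on, pulling up only lifts the jar.
- cap_mark (a point): Point on the cap's wall, half-way up, 30 mm from its axis on its own x axis; at the start 0 to 0.2 rad anticlockwise of the jar's x axis. The cap opens anticlockwise seen from above: 0.65 to 0.9 rad from the start its lugs come free and a sprung seal has lifted it 3 mm in all; over about 1.4 rad they run into the next thread: too far. Turning 1.1 to 1.2 rad is right.
- nest_floor (a point): Jar nest: fixed aluminium plate 130 x 130 x 8 mm with four dark walls round a pocket 66 x 66 mm, 22 mm deep, topped by rubber lips flaring to about 82 mm, 41 mm above the table. The jar fits in any of four orientations and cannot turn there (a few degrees of play). Point: centre of the pocket's floor, 8 mm above the table; x and y square to the walls.
- tube: Bystander: black rubber tube standing upright, 48 mm across, 60 mm tall; origin at its underside.
- bellows: Bystander: white moulded bellows, 56 mm across, 55 mm tall; origin at its underside.
- goblet: Bystander: red silicone cup, 70 mm across, 70 mm tall; origin at its underside.
- round_jar: Bystander: round glass jar with a white lid, 56 mm across, 85 mm tall; not the one to open; origin at its underside.
- oring: Bystander: big O-ring lying flat, 110 mm across, 8 mm thick; origin at its underside.
- keypad: Bystander: black rubber keypad blank, 60 x 100 x 12 mm, lying flat; origin at its underside.
- foot: Bystander: grey rubber foot, 50 mm across, 30 mm tall; origin at its underside.
Mind the look-alikes: they are no part of the job. Leave any red look-alike of the part that bears nest_floor alone. What is shaped like the part that bears cap_center but orange is not meant.

How it is judged:
By the outcome, as a careful person would: the job done as asked, in the order asked, and still so for the second after the job is handed in, while the arm keeps its last pose, push and grip.
It also fails if it takes over 51 s, if anything falls off the work surface, if the arm or the gripper's body presses on something with over 40 N, if the wrist force passes 120 N, or if a joint passes its speed limit or range.

## Working session

There is one attempt and no reset: what is moved stays moved. The work goes in short steps, Python scripts to look and compute and a tool call to move; the robot and the scene stay as the last step left them, time stands still between calls to the robot, and variables do not carry over. Pictures are saved under pics/ and viewed, at most 10 in all, crops included, and the job is handed in when it is done.

Besides the shell and the picture viewer there is one more tool, called after ">>>" by a JSON object that holds its "api" and its "payload". send_rows: Moves the arm, as the interface text tells. Its arguments: {"type":"object","properties":{"steps":{"type":"array","items":{"type":"object","properties":{"dp":{"type":"array","items":{"type":"number"}},"roll":{"type":"number"},"jaw":{"type":"number"}}}},"newtons":{"type":"number"}},"required":["steps"]}

```bash
mkdir -p pics; ls
cat > h.py <<'E'
import numpy as np, cv2
from plant import r
def cap(n,f=None):
    c=r.capture(n)
    if f: cv2.imwrite('pics/%s.png'%f,c['image'])
    np.savez('%s.npz'%(f or n),**{k:np.array(c[k]) for k in('image','K','rvec','tvec')})
    return c
def load(f): return dict(np.load('%s.npz'%f))
def P(c):
    R=cv2.Rodrigues(np.array(c['rvec'],float))[0]
    return np.array(c['K'])@np.c_[R,np.array(c['tvec'],float).ravel()]
def tri(c1,p1,c2,p2):
    X=cv2.triangulatePoints(P(c1),P(c2),np.array(p1,float).reshape(2,1),np.array(p2,float).reshape(2,1)).ravel()
    return X[:3]/X[3]
def onz(c,p,z):
    M=P(c);H=np.c_[M[:,0],M[:,1],M[:,2]*z+M[:,3]]
    x=np.linalg.solve(H,[p[0],p[1],1]);return x[:2]/x[2]
def proj(c,X):
    x=P(c)@np.r_[X,1];return x[:2]/x[2]
E
python3 - <<'E'
from h import *
for n in('top','side'):
    c=cap(n,n+'0'); R=cv2.Rodrigues(np.array(c['rvec'],float))[0]
    print(n,np.round(-R.T@np.array(c['tvec']).ravel(),3),np.round(R,2).tolist(),np.round(c['K'],1).tolist())
print(r.get_state())
E
```

```text
pics
top [0.317 0.007 1.293] [[-0.01, -1.0, 0.02], [-0.99, 0.01, -0.17], [0.17, -0.02, -0.99]] [[447.1, 0.0, 272.4], [0.0, 447.1, 209.6], [0.0, 0.0, 1.0]]
side [0.246 0.92  0.852] [[-0.96, -0.26, -0.02], [-0.15, 0.6, -0.78], [0.22, -0.75, -0.62]] [[452.9, 0.0, 291.5], [0.0, 452.9, 208.6], [0.0, 0.0, 1.0]]
{'time_s': 0.1, 'joints': array([-4.97276714e+01,  2.05867831e+01,  6.39070299e-01, -1.77714884e-02,
       -7.01366087e+01, -1.65067347e+01]), 'qd': array([-0.10583393, -0.07582503,  0.11771269,  0.04462528,  0.00424163,
       -0.00745174]), 'joint_torque': array([-8.44107090e-04, -5.84161949e+01,  2.93752295e+01,  7.01558232e+00,
        1.01333534e-02, -5.06027800e-05]), 'tcp_pos': array([ 0.27182601, -0.61738641,  0.2397228 ]), 'eef_rot': array([ 1.79914406e+02, -7.94154274e-03, -1.56240451e+02]), 'contact_force': array([ 0.58979044, -0.53346831, -0.45991732]), 'moment': array([ 0.0124136 ,  0.00488113, -0.01603492]), 'gripper_force': 0.0, 'gripper_width': 0.08762978936163933}
```

View pics/top0.png

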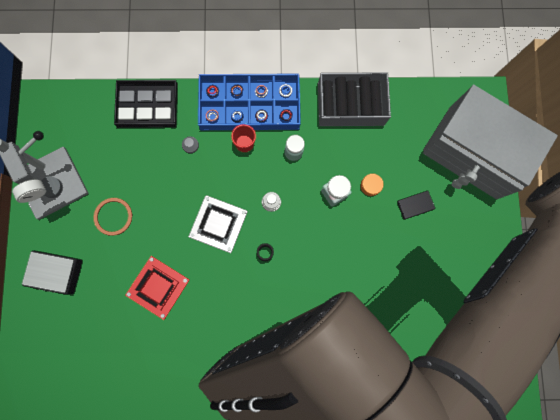

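View pics/side0.png

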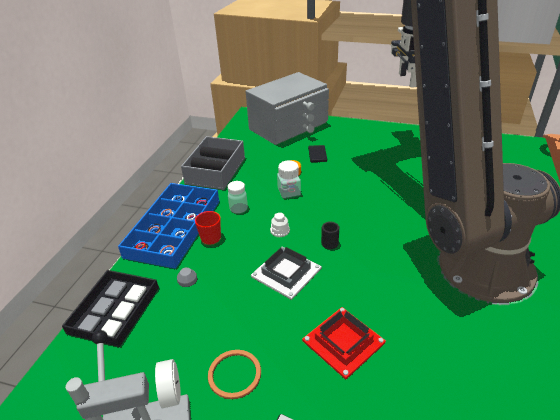

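Top view: the square jar is at (338,190), the round jar at (295,147), the orange look-alike cap at (372,184), the aluminium nest at (218,223) and its red look-alike at (157,288). In the side view, the jar is at (289,178) and the nest at (287,270). The body at (338,190) looks square, so it fits the jar to open. I'll confirm that in enlarged crops.

Run:
```python
from h import *
t=load('top0')['image'];s=load('side0')['image']
def z(im,x,y,w,h,k): return cv2.resize(im[y:y+h,x:x+w],None,fx=k,fy=k,interpolation=cv2.INTER_CUBIC)
a=np.hstack([z(t,280,130,80,60+15,5),z(t,180,190,80,75,5)])
b=np.hstack([z(s,215,145,100,56,4),z(s,240,240,100,56,4)])
b=z(s,255,150,80,56,5); d=z(s,247,240,80,56,5)
im=np.vstack([a,np.hstack([b,d])])[:600]
print(im.shape)
im=np.vstack([a[:300+75],np.hstack([b,d])])
cv2.imwrite('pics/crop1.png',im[:655][:600] if False else cv2.resize(im,None,fx=600/655,fy=600/655))
print(im.shape)
```

```text
(600, 800, 3)
(655, 800, 3)
```

View pics/crop1.png

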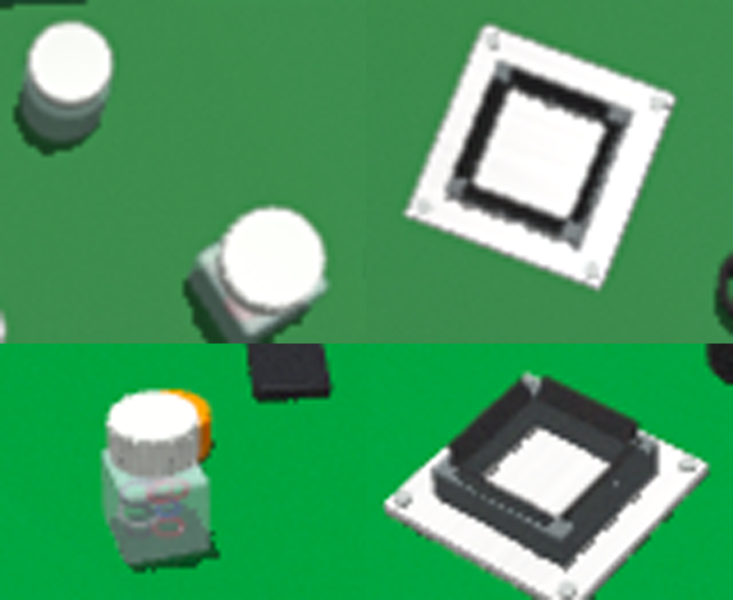

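The crops confirm it. The white cap at top (339.4,186.5) / side (288.7,165.8) sits on a square body with O-rings inside. The orange cap is behind it, and the round jar is a separate object. The nest plate corners in the top view are (206.6,195.5), (247.2,211.4), (231,252.9) and (188.4,236.3).

Run:
```python
from h import *
t=load('top0');s=load('side0')
print('captop',tri(t,(339.4,186.5),s,(288.7,165.8)), onz(t,(339.4,186.5),.098),onz(s,(288.7,165.8),.098))
q=[(206.55,195.5),(247.2,211.4),(231,252.9),(188.4,236.3)]
w=[onz(t,p,.008) for p in q]; print('plate',np.round(w,4).tolist(),np.mean(w,0))
print([np.linalg.norm(w[i]-w[i-1]) for i in range(4)],[np.degrees(np.arctan2(*(w[i]-w[i-1])[::-1]))%90 for i in range(4)])
c1=tri(t,q[2],s,(321.4,267.0));c2=tri(t,q[0],s,(251.1,275.3));print(c1,c2,(c1+c2)/2)
def z(im,x,y,w,h,k): return cv2.resize(im[y:y+h,x:x+w],None,fx=k,fy=k,interpolation=cv2.INTER_CUBIC)
cv2.imwrite('pics/crop2.png',np.hstack([z(t['image'],315,165,40,50,10),z(s['image'],269,155,40,50,10)]))
```

```text
captop [ 0.57914854 -0.1991578   0.09820949] [ 0.57956469 -0.19914408] [ 0.57886542 -0.19943076]
plate [[0.5765, 0.1758], [0.528, 0.0573], [0.4081, 0.1042], [0.4573, 0.2267]] [0.49249358 0.14101896]
[np.float64(0.12957102988278496), np.float64(0.1280815970161792), np.float64(0.128800726432459), np.float64(0.1320347210860254)] [np.float64(66.8780627468274), np.float64(67.76304931786201), np.float64(68.63035046337052), np.float64(68.09701670138321)]
[0.40846055 0.10457979 0.00331546] [0.57704178 0.17643001 0.00274035] [0.49275117 0.1405049  0.0030279 ]
```

View pics/crop2.png

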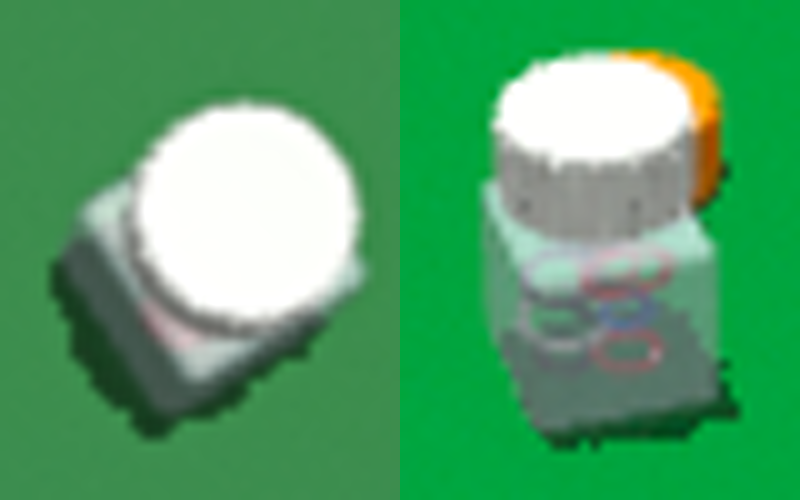

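The crop shows the jar's shoulder corners in the top view at (323,187), (334.2,203.2) and (351.8,191.8). In the side view they are at (277.7,173.3) and (300.5,179.8), with bottom corners at (283.8,198) and (300.5,195.2).

Run:
```python
from h import *
from scipy.optimize import least_squares
t=load('top0');s=load('side0')
a=[onz(t,p,.06) for p in((323,187),(334.2,203.2),(351.8,191.8))]
b=[onz(s,p,z) for p,z in(((277.7,173.3),.06),((300.5,179.8),.06),((283.8,198),0),((300.5,195.2),0))]
print(np.round(a,4).tolist(),np.round(b,4).tolist())
for u,v in((a[0],a[1]),(a[1],a[2]),(b[2],b[3]),(a[0],a[2]),(b[0],b[1])): print(np.linalg.norm(v-u),np.degrees(np.arctan2(*(v-u)[::-1]))%90)
def C(y,i): return .031*np.sqrt(2)*np.array([np.cos(y+i*np.pi/2),np.sin(y+i*np.pi/2)])
obs=[(t,p,.06) for p in((323,187),(334.2,203.2),(351.8,191.8))]+[(s,(277.7,173.3),.06),(s,(300.5,179.8),.06),(s,(283.8,198),0),(s,(300.5,195.2),0)]
def f(x):
    e=[]
    for c,p,z in obs:
        d=[proj(c,np.r_[x[:2]+C(x[2]+np.pi/4,i),z])-p for i in range(4)]
        e+=list(min(d,key=np.linalg.norm))
    return e
for y0 in(20,35,50,65):
    o=least_squares(f,[.579,-.199,np.radians(y0)]);print(o.x[:2],np.degrees(o.x[2]),o.cost,np.round(o.fun,1))
```

```text
[[0.587, -0.1592], [0.5401, -0.1892], [0.5722, -0.2402]] [[0.6176, -0.2063], [0.5392, -0.1883], [0.5873, -0.1631], [0.5401, -0.1897]]
0.05566742519403143 32.62698434724416
0.060324324659368635 32.22082947400534
0.054134647718245124 29.352554701450913
0.08237411830500078 79.70679101521281
0.08051098455155743 77.0669975130765
[ 0.58007108 -0.19964187] 32.66109912419096 5.023035285914784 [-0.9 -0.9  0.4  1.   0.8  0.5 -1.4 -0.7  0.8 -0.3 -1.2  1.1  0.9  0. ]
[ 0.58007109 -0.19964186] 32.661135013804895 5.023035285955475 [-0.9 -0.9  0.4  1.   0.8  0.5 -1.4 -0.7  0.8 -0.3 -1.2  1.1  0.9  0. ]
[ 0.58007109 -0.19964186] 32.66113124413599 5.023035285934428 [-0.9 -0.9  0.4  1.   0.8  0.5 -1.4 -0.7  0.8 -0.3 -1.2  1.1  0.9  0. ]
[ 0.58007109 -0.19964185] 32.661162610136934 5.023035286227555 [-0.9 -0.9  0.4  1.   0.8  0.5 -1.4 -0.7  0.8 -0.3 -1.2  1.1  0.9  0. ]
```

>>> {"api": "send_rows", "payload": {"steps": [{"dp": [-30,17,0],"roll": 0,"jaw": 100},{"dp": [-80,46,0],"roll": 0,"jaw": 100},{"dp": [-130,75,0],"roll": 0,"jaw": 100},{"dp": [-180,103,0],"roll": 0,"jaw": 100},{"dp": [-230,132,0],"roll": 0,"jaw": 100}]}}

```text
time_s: 0.72
tcp_pos: [0.43, -0.4026, 0.2403]
eef_rot: [180.0, -0.0, -156.2]
contact_force: [1.1, -0.4, -0.8]
gripper_width: 0.0874
gripper_force: 0.0
```

>>> {"api": "send_rows", "payload": {"steps": [{"dp": [-50,29,0],"roll": 0,"jaw": 100},{"dp": [-100,58,10],"roll": 0,"jaw": 100},{"dp": [-150,87,20],"roll": 0,"jaw": 100},{"dp": [-195,113,40],"roll": 0,"jaw": 100},{"dp": [-220,127,60],"roll": 0,"jaw": 100}]}}

```text
time_s: 1.35
tcp_pos: [0.5806, -0.1971, 0.1797]
eef_rot: [180.0, 0.0, -156.1]
contact_force: [-0.3, 0.2, -0.9]
gripper_width: 0.0875
gripper_force: 0.0
```

>>> {"api": "send_rows", "payload": {"steps": [{"dp": [0,0,0],"roll": 0,"jaw": 100},{"dp": [0,0,0],"roll": 0,"jaw": 100}]}}

```text
time_s: 1.6
tcp_pos: [0.5793, -0.1996, 0.1806]
eef_rot: [180.0, -0.0, -156.2]
contact_force: [0.4, 0.2, 0.4]
gripper_width: 0.0872
gripper_force: 0.0
```

>>> {"api": "send_rows", "payload": {"steps": [{"dp": [0,0,30],"roll": 0,"jaw": 100},{"dp": [0,0,60],"roll": 0,"jaw": 100},{"dp": [0,0,80],"roll": 0,"jaw": 100},{"dp": [0,0,92],"roll": 0,"jaw": 100},{"dp": [0,0,100],"roll": 0,"jaw": 100}]}}

```text
time_s: 2.22
tcp_pos: [0.5795, -0.2001, 0.0808]
eef_rot: [-180.0, 0.0, -156.3]
contact_force: [-0.0, -0.1, -0.0]
gripper_width: 0.088
gripper_force: 0.0
```

>>> {"api": "send_rows", "payload": {"newtons": 15, "steps": [{"dp": [0,0,0],"roll": 0,"jaw": 80},{"dp": [0,0,0],"roll": 0,"jaw": 70},{"dp": [0,0,0],"roll": 0,"jaw": 60},{"dp": [0,0,0],"roll": 0,"jaw": 50},{"dp": [0,0,0],"roll": 0,"jaw": 50}]}}

```text
time_s: 2.85
tcp_pos: [0.5799, -0.1995, 0.0811]
eef_rot: [-180.0, 0.0, -156.2]
contact_force: [0.0, -2.0, 3.7]
gripper_width: 0.06
gripper_force: 15.0
```

>>> {"api": "send_rows", "payload": {"newtons": 35, "steps": [{"dp": [0,0,0],"roll": 0,"jaw": 50},{"dp": [0,0,-5],"roll": 0,"jaw": 50},{"dp": [0,0,-20],"roll": 0,"jaw": 50},{"dp": [0,0,-50],"roll": 0,"jaw": 50},{"dp": [0,0,-80],"roll": 0,"jaw": 50}]}}

```text
time_s: 3.48
tcp_pos: [0.5789, -0.1992, 0.1616]
eef_rot: [180.0, -0.1, -156.2]
contact_force: [-0.0, 0.7, -4.1]
gripper_width: 0.0598
gripper_force: 35.0
```

>>> {"api": "send_rows", "payload": {"steps": [{"dp": [0,0,-25],"roll": 0,"jaw": 50},{"dp": [0,0,-40],"roll": 0,"jaw": 50},{"dp": [0,0,-40],"roll": 0,"jaw": 50}]}}

```text
time_s: 3.85
tcp_pos: [0.5798, -0.1993, 0.2016]
eef_rot: [-180.0, 0.1, -156.2]
contact_force: [0.1, 0.1, -6.7]
gripper_width: 0.0596
gripper_force: 35.0
```

Run:
```python
from h import *
cap('top','top1');cap('side','side1')
s=r.get_state();print({k:np.round(s[k],3) for k in('tcp_pos','eef_rot','contact_force','gripper_width','gripper_force','time_s')})
t=load('top1');d=load('side1')
def z(im,x,y,w,h,k): return cv2.resize(im[y:y+h,x:x+w],None,fx=k,fy=k,interpolation=cv2.INTER_CUBIC)
p=s['tcp_pos'];
o=[]
for c in(t,d):
    u=proj(c,p-[0,0,.05]).round().astype(int);x,y=u-[40,40];print(x,y);o.append(z(c['image'],max(x,0),max(y,0),80,80,5))
cv2.imwrite('pics/crop3.png',np.hstack(o))
```

```text
{'tcp_pos': array([ 0.579, -0.199,  0.2  ]), 'eef_rot': array([ 1.79933e+02, -6.10000e-02, -1.56250e+02]), 'contact_force': array([-0.376,  0.45 , -5.53 ]), 'gripper_width': np.float64(0.059), 'gripper_force': np.float64(34.999), 'time_s': np.float64(3.95)}
303 143
248 111
```

View pics/crop3.png

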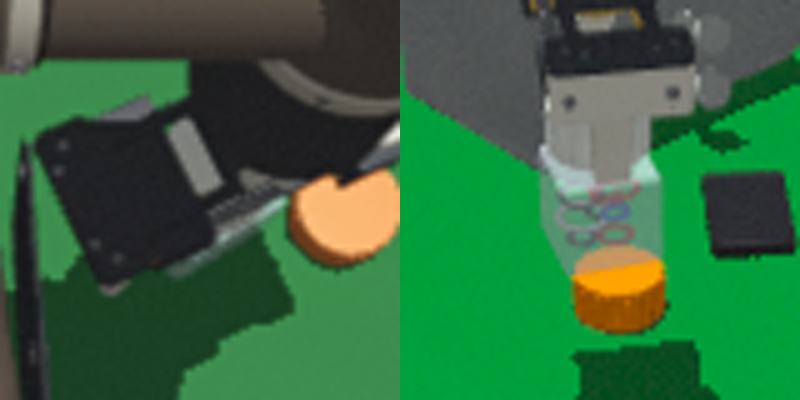

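>>> {"api": "send_rows", "payload": {"steps": [{"dp": [-3,20,0],"roll": 0,"jaw": 50},{"dp": [-10,60,0],"roll": 0,"jaw": 50},{"dp": [-17,103,0],"roll": 0,"jaw": 50},{"dp": [-25,147,0],"roll": 0,"jaw": 50},{"dp": [-32,190,0],"roll": 0,"jaw": 50}]}}

```text
time_s: 4.58
tcp_pos: [0.5308, -0.0108, 0.1996]
eef_rot: [180.0, -0.1, -156.2]
contact_force: [1.0, 0.8, -4.1]
gripper_width: 0.0596
gripper_force: 35.0
```

>>> {"api": "send_rows", "payload": {"steps": [{"dp": [-7,43,0],"roll": -0.12,"jaw": 50},{"dp": [-14,86,0],"roll": -0.25,"jaw": 50},{"dp": [-20,120,0],"roll": -0.38,"jaw": 50},{"dp": [-25,145,0],"roll": -0.51,"jaw": 50},{"dp": [-26,156,0],"roll": -0.616,"jaw": 50}]}}

```text
time_s: 5.2
tcp_pos: [0.4918, 0.1422, 0.1997]
eef_rot: [180.0, -0.1, -120.6]
contact_force: [-0.1, 0.8, -4.5]
gripper_width: 0.0595
gripper_force: 35.0
```

>>> {"api": "send_rows", "payload": {"steps": [{"dp": [0,0,0],"roll": 0,"jaw": 50},{"dp": [0,0,15],"roll": 0,"jaw": 50},{"dp": [0,0,40],"roll": 0,"jaw": 50},{"dp": [0,0,55],"roll": 0,"jaw": 50},{"dp": [0,0,55],"roll": 0,"jaw": 50}]}}

```text
time_s: 5.82
tcp_pos: [0.4923, 0.1397, 0.1439]
eef_rot: [179.9, -0.2, -121.0]
contact_force: [-0.5, -0.1, -5.1]
gripper_width: 0.0591
gripper_force: 35.0
```

Run:
```python
from h import *
cap('top','top2');cap('side','side2')
s=r.get_state();print({k:np.round(s[k],4) for k in('tcp_pos','eef_rot','joints','contact_force','gripper_width','time_s')})
t=load('top2');d=load('side2')
def z(im,x,y,w,h,k): return cv2.resize(im[y:y+h,x:x+w],None,fx=k,fy=k,interpolation=cv2.INTER_CUBIC)
p=s['tcp_pos'];o=[]
for c in(t,d):
    u=proj(c,p-[0,0,.07]).round().astype(int);x,y=u-[40,40];print(x,y);o.append(z(c['image'],max(x,0),max(y,0),80,80,5))
cv2.imwrite('pics/crop4.png',np.hstack(o))
```

```text
{'tcp_pos': array([0.4935, 0.1406, 0.1458]), 'eef_rot': array([-1.799793e+02, -2.300000e-03, -1.209705e+02]), 'joints': array([ 3.78620e+01,  1.02564e+01, -2.70577e+01,  2.53000e-02,
       -5.26805e+01, -6.88478e+01]), 'contact_force': array([ 0.3093,  1.0794, -4.3732]), 'gripper_width': np.float64(0.0596), 'time_s': np.float64(5.925)}
176 180
245 211
```

View pics/crop4.png

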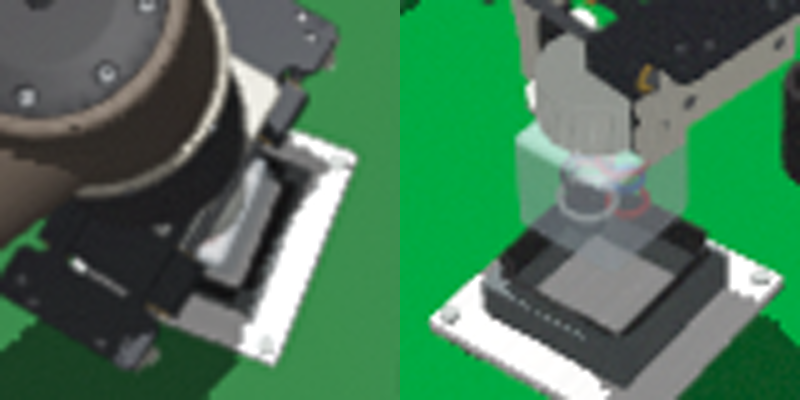

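In both views the jar hangs parallel to the nest walls and centred over the pocket, so I'll lower it in small steps.

>>> {"api": "send_rows", "payload": {"steps": [{"dp": [0,0,12],"roll": 0,"jaw": 50},{"dp": [0,0,20],"roll": 0,"jaw": 50},{"dp": [0,0,26],"roll": 0,"jaw": 50},{"dp": [0,0,30],"roll": 0,"jaw": 50},{"dp": [0,0,33],"roll": 0,"jaw": 50}]}}

```text
time_s: 6.55
tcp_pos: [0.4932, 0.1407, 0.1124]
eef_rot: [-180.0, -0.0, -120.9]
contact_force: [-0.6, 0.1, -5.3]
gripper_width: 0.0596
gripper_force: 35.0
```

>>> {"api": "send_rows", "payload": {"steps": [{"dp": [0,0,2],"roll": 0,"jaw": 50},{"dp": [0,0,4],"roll": 0,"jaw": 50},{"dp": [0,0,6],"roll": 0,"jaw": 50},{"dp": [0,0,8],"roll": 0,"jaw": 50},{"dp": [0,0,8],"roll": 0,"jaw": 50}]}}

```text
time_s: 7.18
tcp_pos: [0.493, 0.1406, 0.1044]
eef_rot: [180.0, -0.0, -120.9]
contact_force: [0.3, 0.2, -4.2]
gripper_width: 0.0596
gripper_force: 35.0
```

>>> {"api": "send_rows", "payload": {"steps": [{"dp": [0,0,2],"roll": 0,"jaw": 50},{"dp": [0,0,4],"roll": 0,"jaw": 50},{"dp": [0,0,6],"roll": 0,"jaw": 50},{"dp": [0,0,8],"roll": 0,"jaw": 50},{"dp": [0,0,10],"roll": 0,"jaw": 50}]}}

```text
time_s: 7.8
tcp_pos: [0.4931, 0.1407, 0.0944]
eef_rot: [180.0, -0.0, -120.9]
contact_force: [-0.0, -0.2, -4.3]
gripper_width: 0.0597
gripper_force: 35.0
```

>>> {"api": "send_rows", "payload": {"steps": [{"dp": [0,0,1],"roll": 0,"jaw": 50},{"dp": [0,0,2],"roll": 0,"jaw": 50},{"dp": [0,0,3],"roll": 0,"jaw": 50},{"dp": [0,0,4],"roll": 0,"jaw": 50},{"dp": [0,0,4],"roll": 0,"jaw": 50}]}}

```text
time_s: 8.43
tcp_pos: [0.4931, 0.1406, 0.0905]
eef_rot: [180.0, -0.0, -120.9]
contact_force: [0.3, -0.3, -5.8]
gripper_width: 0.0597
gripper_force: 35.0
```

>>> {"api": "send_rows", "payload": {"steps": [{"dp": [0,0,0.5],"roll": 0,"jaw": 50},{"dp": [0,0,1],"roll": 0,"jaw": 50},{"dp": [0,0,1.3],"roll": 0,"jaw": 50},{"dp": [0,0,1.6],"roll": 0,"jaw": 50},{"dp": [0,0,1.6],"roll": 0,"jaw": 50}]}}

```text
time_s: 9.05
tcp_pos: [0.4931, 0.1406, 0.0892]
eef_rot: [-180.0, 0.0, -120.9]
contact_force: [-2.3, -0.8, -0.9]
gripper_width: 0.0594
gripper_force: 35.0
```

>>> {"api": "send_rows", "payload": {"steps": [{"dp": [0,0,0.2],"roll": 0,"jaw": 50},{"dp": [0,0,0.4],"roll": 0,"jaw": 50},{"dp": [0,0,0.4],"roll": 0,"jaw": 50}]}}

```text
time_s: 9.43
tcp_pos: [0.4932, 0.1407, 0.089]
eef_rot: [-180.0, 0.0, -120.9]
contact_force: [-3.3, -1.4, 5.1]
gripper_width: 0.0597
gripper_force: 35.0
```

>>> {"api": "send_rows", "payload": {"newtons": 40, "steps": [{"dp": [0,0,0],"roll": 0,"jaw": 50},{"dp": [0,0,0],"roll": -0.05,"jaw": 50},{"dp": [0,0,-0.3],"roll": -0.1,"jaw": 50},{"dp": [0,0,-0.5],"roll": -0.15,"jaw": 50},{"dp": [0,0,-0.7],"roll": -0.2,"jaw": 50}]}}

```text
time_s: 10.05
tcp_pos: [0.4935, 0.141, 0.0893]
eef_rot: [-180.0, 0.1, -109.4]
contact_force: [-0.1, 0.9, -2.3]
gripper_width: 0.0596
gripper_force: 40.0
```

Run:
```python
from h import *
s=r.get_state();print({k:np.round(s[k],4) for k in('tcp_pos','eef_rot','moment','contact_force','gripper_width','time_s')})
```

```text
{'tcp_pos': array([0.4935, 0.141 , 0.0893]), 'eef_rot': array([-1.799679e+02,  5.890000e-02, -1.094194e+02]), 'moment': array([-0.0386, -0.0188, -0.3161]), 'contact_force': array([-0.1152,  0.8756, -2.279 ]), 'gripper_width': np.float64(0.0596), 'time_s': np.float64(10.05)}
```

>>> {"api": "send_rows", "payload": {"steps": [{"dp": [0,0,-0.1],"roll": -0.05,"jaw": 50},{"dp": [0,0,-0.2],"roll": -0.1,"jaw": 50},{"dp": [0,0,-0.4],"roll": -0.15,"jaw": 50},{"dp": [0,0,-0.6],"roll": -0.2,"jaw": 50},{"dp": [0,0,-0.8],"roll": -0.25,"jaw": 50}]}}

```text
time_s: 10.68
tcp_pos: [0.4936, 0.141, 0.0898]
eef_rot: [-180.0, 0.0, -95.1]
contact_force: [1.9, -0.6, -5.8]
gripper_width: 0.0597
gripper_force: 40.0
```

Run:
```python
from h import *
s=r.get_state();print({k:np.round(s[k],4) for k in('tcp_pos','eef_rot','moment','contact_force','gripper_width','time_s')})
```

```text
{'tcp_pos': array([0.4936, 0.141 , 0.0898]), 'eef_rot': array([-1.79963e+02,  4.54000e-02, -9.51113e+01]), 'moment': array([-0.0828, -0.5284, -0.4081]), 'contact_force': array([ 1.9165, -0.6181, -5.7831]), 'gripper_width': np.float64(0.0597), 'time_s': np.float64(10.675)}
```

>>> {"api": "send_rows", "payload": {"steps": [{"dp": [0,0,0.1],"roll": -0.05,"jaw": 50},{"dp": [0,0,0],"roll": -0.1,"jaw": 50},{"dp": [0,0,0],"roll": -0.15,"jaw": 50},{"dp": [0,0,0],"roll": -0.2,"jaw": 50}]}}

```text
time_s: 11.18
tcp_pos: [0.4935, 0.1408, 0.0899]
eef_rot: [-180.0, 0.0, -83.6]
contact_force: [1.3, -0.9, -1.9]
gripper_width: 0.0596
gripper_force: 40.0
```

Run:
```python
from h import *
s=r.get_state();print({k:np.round(s[k],4) for k in('tcp_pos','eef_rot','moment','contact_force','gripper_width','time_s')})
```

```text
{'tcp_pos': array([0.4935, 0.1408, 0.0899]), 'eef_rot': array([-1.799616e+02,  1.890000e-02, -8.363820e+01]), 'moment': array([-0.3563, -0.1478, -0.3167]), 'contact_force': array([ 1.3039, -0.9245, -1.9422]), 'gripper_width': np.float64(0.0596), 'time_s': np.float64(11.175)}
```

>>> {"api": "send_rows", "payload": {"steps": [{"dp": [0,0,-0.2],"roll": -0.04,"jaw": 50},{"dp": [0,0,-0.4],"roll": -0.08,"jaw": 50},{"dp": [0,0,-0.5],"roll": -0.12,"jaw": 50}]}}

```text
time_s: 11.55
tcp_pos: [0.4934, 0.1407, 0.0902]
eef_rot: [-180.0, 0.0, -76.8]
contact_force: [0.4, -1.7, -3.8]
gripper_width: 0.0597
gripper_force: 40.0
```

Run:
```python
from h import *
s=r.get_state();print({k:np.round(s[k],4) for k in('tcp_pos','eef_rot','moment','contact_force','gripper_width','time_s')})
```

```text
{'tcp_pos': array([0.4934, 0.1407, 0.0902]), 'eef_rot': array([-1.799758e+02,  1.070000e-02, -7.678900e+01]), 'moment': array([-0.4639, -0.2662, -0.3356]), 'contact_force': array([ 0.3672, -1.7428, -3.7705]), 'gripper_width': np.float64(0.0597), 'time_s': np.float64(11.55)}
```

>>> {"api": "send_rows", "payload": {"steps": [{"dp": [0,0,-0.1],"roll": -0.04,"jaw": 50},{"dp": [0,0,-0.2],"roll": -0.08,"jaw": 50},{"dp": [0,0,-0.4],"roll": -0.12,"jaw": 50},{"dp": [0,0,-0.4],"roll": -0.16,"jaw": 50}]}}

```text
time_s: 12.05
tcp_pos: [0.4942, 0.1412, 0.0915]
eef_rot: [-179.9, 0.0, -67.6]
contact_force: [0.4, -0.1, 1.9]
gripper_width: 0.0596
gripper_force: 40.0
```

Run:
```python
from h import *
s=r.get_state();print({k:np.round(s[k],4) for k in('tcp_pos','eef_rot','moment','contact_force','gripper_width','time_s')})
```

```text
{'tcp_pos': array([0.4942, 0.1412, 0.0915]), 'eef_rot': array([-1.798688e+02,  6.100000e-03, -6.755820e+01]), 'moment': array([ 0.0316,  0.1274, -0.0067]), 'contact_force': array([ 0.3972, -0.1221,  1.8706]), 'gripper_width': np.float64(0.0596), 'time_s': np.float64(12.05)}
```

Threads released at about 0.93 rad: the torque fell to zero and the cap rose. I'll turn on to about 1.14 rad, staying inside the recommended range.

>>> {"api": "send_rows", "payload": {"steps": [{"dp": [0,0,-0.2],"roll": -0.06,"jaw": 50},{"dp": [0,0,-0.4],"roll": -0.12,"jaw": 50},{"dp": [0,0,-0.5],"roll": -0.18,"jaw": 50},{"dp": [0,0,-0.5],"roll": -0.21,"jaw": 50},{"dp": [0,0,-0.5],"roll": -0.21,"jaw": 50}]}}

```text
time_s: 12.68
tcp_pos: [0.4939, 0.141, 0.0918]
eef_rot: [-179.9, -0.0, -55.6]
contact_force: [2.7, -2.0, 0.5]
gripper_width: 0.0597
gripper_force: 40.0
```

Run:
```python
from h import *
s=r.get_state();print({k:np.round(s[k],4) for k in('tcp_pos','eef_rot','moment','contact_force','gripper_width','time_s')})
```

```text
{'tcp_pos': array([0.4939, 0.141 , 0.0918]), 'eef_rot': array([-1.799094e+02, -2.060000e-02, -5.563720e+01]), 'moment': array([-0.4734, -0.896 , -0.0417]), 'contact_force': array([ 2.7318, -1.9918,  0.4528]), 'gripper_width': np.float64(0.0597), 'time_s': np.float64(12.675)}
```

>>> {"api": "send_rows", "payload": {"steps": [{"dp": [0,0,-1],"roll": 0,"jaw": 50},{"dp": [0,0,-2.5],"roll": 0,"jaw": 50},{"dp": [0,0,-5],"roll": 0,"jaw": 50},{"dp": [0,0,-7.5],"roll": 0,"jaw": 50},{"dp": [0,0,-10],"roll": 0,"jaw": 50}]}}

```text
time_s: 13.3
tcp_pos: [0.4931, 0.1407, 0.1017]
eef_rot: [-180.0, 0.0, -55.6]
contact_force: [0.3, 0.0, -0.8]
gripper_width: 0.0592
gripper_force: 40.0
```

>>> {"api": "send_rows", "payload": {"steps": [{"dp": [0,0,-4],"roll": 0,"jaw": 50},{"dp": [0,0,-8],"roll": 0,"jaw": 50},{"dp": [0,0,-12],"roll": 0,"jaw": 50},{"dp": [0,0,-16],"roll": 0,"jaw": 50},{"dp": [0,0,-20],"roll": 0,"jaw": 50}]}}

```text
time_s: 13.92
tcp_pos: [0.4929, 0.1405, 0.1217]
eef_rot: [180.0, 0.0, -55.6]
contact_force: [0.3, 0.5, -2.0]
gripper_width: 0.0593
gripper_force: 40.0
```

Run:
```python
from h import *
cap('top','top3');cap('side','side3')
s=r.get_state();print({k:np.round(s[k],4) for k in('tcp_pos','eef_rot','contact_force','gripper_width','time_s')})
t=load('top3');d=load('side3')
def z(im,x,y,w,h,k): return cv2.resize(im[y:y+h,x:x+w],None,fx=k,fy=k,interpolation=cv2.INTER_CUBIC)
p=s['tcp_pos'];o=[]
for c in(t,d):
    u=proj(c,p-[0,0,.04]).round().astype(int);x,y=u-[30,40];print(x,y);o.append(z(c['image'],x,y,57,85,7))
cv2.imwrite('pics/crop5.png',np.hstack(o))
```

```text
{'tcp_pos': array([0.4932, 0.1407, 0.122 ]), 'eef_rot': array([-1.799656e+02, -1.400000e-03, -5.562060e+01]), 'contact_force': array([-0.0905, -0.6601, -0.5035]), 'gripper_width': np.float64(0.0592), 'time_s': np.float64(14.025)}
186 180
255 209
```

View pics/crop5.png

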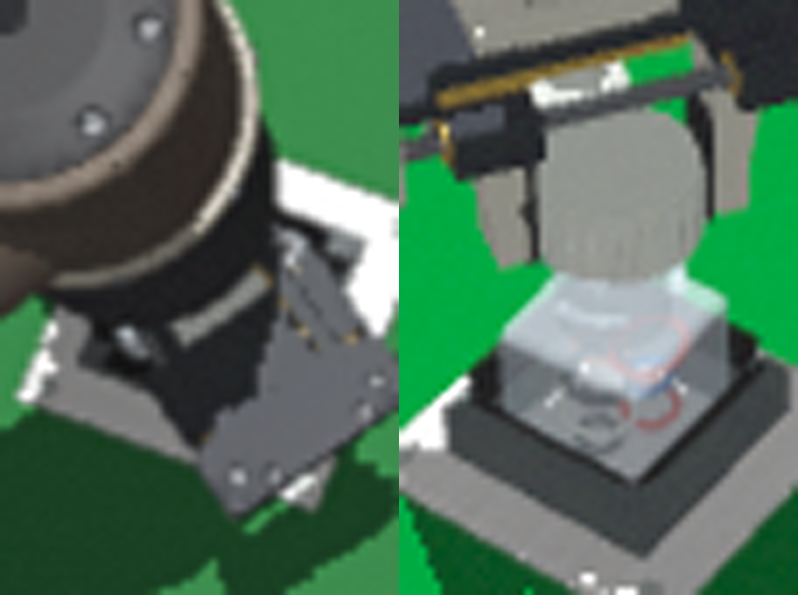

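The jar stands fully down in the nest and the cap is off, held level at about (620,190) in the side crop. The mouth is still hidden behind the cap, so I'll raise it a bit and look once more.

>>> {"api": "send_rows", "payload": {"steps": [{"dp": [0,0,-4],"roll": 0,"jaw": 50},{"dp": [0,0,-8],"roll": 0,"jaw": 50},{"dp": [0,0,-11],"roll": 0,"jaw": 50},{"dp": [0,0,-12],"roll": 0,"jaw": 50},{"dp": [0,0,-12],"roll": 0,"jaw": 50}]}}

```text
time_s: 14.65
tcp_pos: [0.4931, 0.1407, 0.1335]
eef_rot: [-180.0, 0.0, -55.6]
contact_force: [-0.0, -0.0, -0.3]
gripper_width: 0.0595
gripper_force: 40.0
```

Run:
```python
from h import *
cap('side','side4')
s=r.get_state();print({k:np.round(s[k],4) for k in('tcp_pos','eef_rot','contact_force','gripper_width','time_s')})
d=load('side4')
c=np.array([.493,.1407])
for z in(.068,.09,.095,.098,.103,.121): print(z,np.round(proj(d,np.r_[c,z]),1))
cv2.imwrite('pics/crop6.png',cv2.resize(d['image'][205:275,255:325],None,fx=8,fy=8,interpolation=cv2.INTER_CUBIC))
```

```text
{'tcp_pos': array([0.4931, 0.1407, 0.1334]), 'eef_rot': array([ 1.799955e+02,  1.500000e-03, -5.562400e+01]), 'contact_force': array([0.3486, 0.4481, 0.2266]), 'gripper_width': np.float64(0.0594), 'time_s': np.float64(14.7)}
0.068 [285.5 252.9]
0.09 [285.3 246.4]
0.095 [285.2 244.9]
0.098 [285.2 244. ]
0.103 [285.1 242.5]
0.121 [284.9 237. ]
```

View pics/crop6.png

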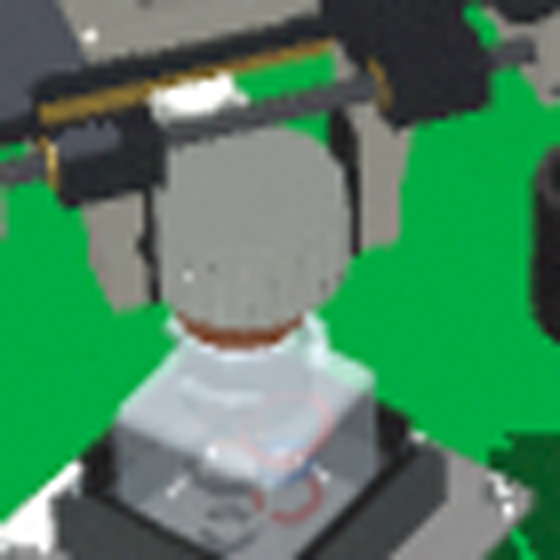

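Run:
```python
from h import *
d=load('side4');im=d['image'][240:256,270:302].astype(int)
for y in range(2,14): print(240+y,' '.join('%3d/%3d/%3d'%tuple(im[y,x]) for x in (6,9,12,15,18,21)))
def low(R,z):
    a=np.linspace(0,2*np.pi,90);q=np.array([proj(d,[.493+R*np.cos(k),.1407+R*np.sin(k),z]) for k in a]);return np.round([q[:,1].max(),q[:,0].min(),q[:,0].max()],1)
for R,z in((.03,.117),(.03,.1205),(.023,.095),(.023,.098),(.023,.103),(.02,.098),(.02,.103),(.031*1.414,.068)): print(R,z,low(R,z))
```

```text
242 140/145/142 147/153/151 151/156/152 152/157/154 145/150/147 140/147/143
243 111/156/ 96 149/156/152 153/160/157 147/153/150 144/150/147 144/151/147
244 141/188/106 148/154/149 156/161/156 146/151/150 142/147/145 145/151/147
245 201/222/172  89/104/129 149/155/151 144/149/147 146/152/149  74/ 91/123
246 158/186/129  56/ 78/123  73/ 89/124  90/104/131  74/ 88/123 141/156/154
247  95/170/ 54 168/177/177  44/ 70/120  49/ 74/121  44/ 68/116 214/219/195
248  99/177/ 45 204/203/188 121/129/154 111/121/150 162/163/174 199/205/179
249 192/214/163 196/189/177 218/211/202 226/217/209 205/197/190 194/193/175
250 207/225/178 192/186/175 198/191/180 202/194/183 195/188/179 192/187/175
251 206/208/184 193/186/175 194/186/175 196/187/177 193/187/177 191/185/176
252 202/195/185 204/196/186 193/184/175 194/186/174 194/187/178 193/186/176
253 202/195/185 212/205/193 194/188/177 193/186/175 194/185/177 192/185/177
0.03 0.117 [246.7 272.5 297.3]
0.03 0.1205 [245.6 272.5 297.3]
0.023 0.095 [251.4 275.8 294.6]
0.023 0.098 [250.5 275.8 294.6]
0.023 0.103 [249.  275.7 294.5]
0.02 0.098 [249.6 277.  293.3]
0.02 0.103 [248.1 276.9 293.3]
0.043834 0.068 [265.5 267.9 303.2]
```

The brown seal ring in the mouth, with the bright rim at row ~249, puts the mouth at z ≈ 0.100. The cap underside at row ~246 is at ≈ 0.120. The gap is therefore about 2 cm; I'll add 1 mm, let it settle and hand in.

>>> {"api": "send_rows", "payload": {"steps": [{"dp": [0,0,-1],"roll": 0,"jaw": 50},{"dp": [0,0,-1],"roll": 0,"jaw": 50},{"dp": [0,0,-1],"roll": 0,"jaw": 50},{"dp": [0,0,-1],"roll": 0,"jaw": 50}]}}

```text
time_s: 15.2
tcp_pos: [0.4931, 0.1407, 0.1344]
eef_rot: [180.0, -0.0, -55.6]
contact_force: [-0.1, 0.5, -0.1]
gripper_width: 0.0594
gripper_force: 40.0
```

```bash
python3 -c "
from plant import r
s=r.get_state();print(s['tcp_pos'],s['eef_rot'],s['gripper_width'],s['time_s']);print(r.close_job())"
```

```text
[0.49309748 0.1406609  0.13443597] [ 1.79996913e+02 -2.41192159e-04 -5.56237984e+01] 0.05944723970434423 15.2
the job is handed in; nothing more can be done
None
```

Handed in at 15.2 s: the jar stands fully down in the nest, and the cap, turned about 1.14 rad (threads had let go by 0.93), is held level about 2 cm above the mouth; the hand-in returned no verdict.

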